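# Load the swing-out centrifuge in balance

### The arm

A 7-joint arm with a two-finger parallel gripper is mounted at the origin on a cart in front of the work surface, level with it; the furniture and walls round the work are solid. World frame = base frame: x ahead of the robot, y to its left, z up, the work surface at z = 0. Lengths are in m, angles in degrees, forces in N, time in s.
With the tool pointing down it reaches from about 0.425 to 0.875 m from the base axis. Payload 4.7 kg.
Tool frame: the origin (TCP) lies on the front face of the gripper's body, between the roots of the fingers; the fingertips stand 70 mm ahead of it and the grasp point (between the pads) lies 51 mm ahead of it (tip_extent is the distance from the TCP to the fingertips, in m); z points along the fingers, y is the direction in which the jaws open and shut (so a half turn about z gives the same grasp; the last joint's range is limited). The gripper opens to 87 mm and grips with 3 to 60 N. Pads are 19 mm wide; open, the fingers measure 117 mm over their backs; the gripper's body (75 mm by 190 mm) begins 51 mm behind the grasp point.
Start: joints at [-63.077, 18.392, -4.016, 83.108, 1.295, 78.541, -3.26], TCP at [0.286, 0.584, 0.292] pointing down, gripper open.
Joint ranges: [-163.93, 163.93], [-17.29, 119.83], [-79.2, 71.16], [3.27, 140.29], [-89.18, 269.18], [5.43, 117.66], [-154.24, 154.24]. Speed limits (degrees/s): [147.25, 147.25, 180, 180, 180, 180, 180].

### API

Orientations are given as [roll, pitch, yaw] about the fixed x, y, z axes, in that order (R = Rz(yaw) Ry(pitch) Rx(roll)).
In Python, from cell import * gives the robot as it stands.
- The arm moves only by the tool carry_out, never from a script. Its argument "increments" is text: rows parted by semicolons, each of 7 numbers parted by spaces: the opening, from 0 (shut) to 1 (fully open), then the shift along the tool's x, y, z in m, then the turn, a rotation vector about the tool's x, y, z in degrees. A call has 1 to 20 rows; each row shifts and turns the pose as measured when the row begins, along the tool's axes as they then stand; what a row does not reach is not made up. A row lasts 1/8 s, in which the tool goes at most 62.5 mm and 10.7 degrees, less where a joint would pass 70% of its speed; a pose out of reach is approached as far as the arm can. A call is refused whole if a number of a shift passes 0.0625 or a number of a turn 10.7, either way. A call with a gripper value outside its range is refused whole. The fingers move at their own pace and stop on an object; "force" is the grip in N (left out, the last holds). Time passes only in rows, so rows that do not move let the fingers close. It gives the time, the measured TCP pose, the force and the opening at its end, in the units of the state.
- get_obs(): the state, without advancing time (a new reading comes with each control period).
- read_camera(name): name is "scene" or "top" or "wrist"; returns a dict with "img" (400x640x3 uint8, blue, green, red), "fx", "fy", "cx", "cy" (pixels), "k1" (the pictures are not rectified: a ray, as slopes to the right and down, at radius r is drawn at 1 + k1 r^2 times it, then the intrinsics apply), "world_from_camera" (4x4, takes a point from camera to world coordinates). Camera axes: x right, y down, z forward; pixel columns grow to the right and rows downward; lengths in m; the calibration is good to about 2 mm. A picture is of the moment at which its call begins. There is no depth.
- sign_off(): hands the job in, once; it reports no verdict.
Trained networks look in a picture, given as the dict that the camera call returned (one of the last four; its "shot" number tells which), for a name from the list of things; names that differ only in an ending like _2 or _b are one class to them, and where a whole thing is asked for, a point or a joint stands for the part that bears it (a point fixed in the world has none). Each returns a list of dicts, best first, with "confidence" (0 to 1); they miss things now and then, are a little off and sometimes report something else, mostly with a low value. They report only what shows in the picture. A call takes as long as a camera call. They do not tell look-alikes from the thing itself.
- masks_of(target, picture): "pixels" (400x640 bool, what is visible of it) and "bbox" ([left, top, right, bottom] in pixels, round what is visible of it).
The state is a dict: "time_s": time; "qpos": joint angles; "joint_velocities": joint speeds; "effort": joint torques, N m; "tool_pos": TCP position; "tool_rot": TCP orientation; "force": force on the tool from outside, world axes, zero at the start; "wrist_torque": the same for the moment, N m; "grip_width": finger opening in m.
Only numpy, scipy, OpenCV 4.12 (cv2) and the standard library are available. Lean on these libraries where they do the work, as an engineer would, in place of code of your own. Each camera call takes 0.05 s, during which the arm holds its last target.

### The job

Load the four blue- and yellow-capped tubes into the centrifuge, one upright in each bucket, so that the rotor is balanced: the two blue-capped tubes in buckets facing each other across the hub, and the two yellow-capped tubes in the other two. Lower each tube to the floor of its bucket before letting go, do not drop it, and leave the green-capped tubes standing where they are.

Things in the scene. Friction and masses are not known exactly. Their poses are not given: they have to be found in the camera images.
- long_blue_1: self-standing screw-cap centrifuge tube, opaque whitish body 30 mm in diameter, flat foot 28 mm wide, ribbed blue cap 35 mm in diameter and 14 mm high, 105 mm tall in all, 65 g, cap firmly on; stands loose and upright on the bench. Origin: centre of its underside, z up along the tube, so the top of the cap is at z = +105 mm. To be loaded; the two blue-capped tubes weigh the same.
- long_blue_2: self-standing screw-cap centrifuge tube, opaque whitish body 30 mm in diameter, flat foot 28 mm wide, ribbed blue cap 35 mm in diameter and 14 mm high, 105 mm tall in all, 65 g, cap firmly on; stands loose and upright on the bench. Origin: centre of its underside, z up along the tube, so the top of the cap is at z = +105 mm. To be loaded; the two blue-capped tubes weigh the same.
- short_yellow_1: self-standing screw-cap centrifuge tube, opaque whitish body 30 mm in diameter, flat foot 28 mm wide, ribbed yellow cap 35 mm in diameter and 14 mm high, 85 mm tall in all, 45 g, cap firmly on; stands loose and upright on the bench. Origin: centre of its underside, z up along the tube, so the top of the cap is at z = +85 mm. To be loaded; the two yellow-capped tubes weigh the same.
- short_yellow_2: self-standing screw-cap centrifuge tube, opaque whitish body 30 mm in diameter, flat foot 28 mm wide, ribbed yellow cap 35 mm in diameter and 14 mm high, 85 mm tall in all, 45 g, cap firmly on; stands loose and upright on the bench. Origin: centre of its underside, z up along the tube, so the top of the cap is at z = +85 mm. To be loaded; the two yellow-capped tubes weigh the same.
- long_green: self-standing screw-cap centrifuge tube, opaque whitish body 30 mm in diameter, flat foot 28 mm wide, ribbed green cap 35 mm in diameter and 14 mm high, 105 mm tall in all, 65 g, cap firmly on; stands loose and upright on the bench. Origin: centre of its underside, z up along the tube, so the top of the cap is at z = +105 mm. Not part of this run: stays where it stands.
- short_green: self-standing screw-cap centrifuge tube, opaque whitish body 30 mm in diameter, flat foot 28 mm wide, ribbed green cap 35 mm in diameter and 14 mm high, 85 mm tall in all, 45 g, cap firmly on; stands loose and upright on the bench. Origin: centre of its underside, z up along the tube, so the top of the cap is at z = +85 mm. Not part of this run: stays where it stands.
- bucket_1: dark-grey round bucket of the centrifuge's silver cross rotor, faces bucket_3 across the hub. Bore 40 mm, rim 55 mm wide, flared. Origin on its axis, 111 mm over the bench; z up; floor at z -46 mm, rim at +6; rotor axis 65 mm off in -x. Short tubes stand 33 mm proud of the rim, long ones 53. Rotor turns under some 1 N; buckets swing outward only and hang back.
- bucket_2: dark-grey round bucket of the centrifuge's silver cross rotor, faces bucket_4 across the hub. Bore 40 mm, rim 55 mm wide, flared. Origin on its axis, 111 mm over the bench; z up; floor at z -46 mm, rim at +6; rotor axis 65 mm off in -x. Drum (280 mm across) and hub nut end 7 and 10 mm above the origin; lid open on the far side. Rotor turns under some 1 N; buckets swing outward only and hang back.
- bucket_3: dark-grey round bucket of the centrifuge's silver cross rotor, faces bucket_1 across the hub. Bore 40 mm, rim 55 mm wide, flared. Origin on its axis, 111 mm over the bench; z up; floor at z -46 mm, rim at +6; rotor axis 65 mm off in -x. Short tubes stand 33 mm proud of the rim, long ones 53. Rotor turns under some 1 N; buckets swing outward only and hang back.
- bucket_4: dark-grey round bucket of the centrifuge's silver cross rotor, faces bucket_2 across the hub. Bore 40 mm, rim 55 mm wide, flared. Origin on its axis, 111 mm over the bench; z up; floor at z -46 mm, rim at +6; rotor axis 65 mm off in -x. Drum (280 mm across) and hub nut end 7 and 10 mm above the origin; lid open on the far side. Rotor turns under some 1 N; buckets swing outward only and hang back.
Not all that is in view belongs to the job. What is shaped like the short_yellow_2 but pink or red is not meant.

How it is judged:
By the outcome, as a careful person would: the job done as asked, in the order asked, and still so for the second after the job is handed in, with the robot touching nothing.
It also fails if it takes over 109 s, if anything falls off the work surface, if the arm or the gripper's body presses on something with over 40 N, if the wrist force passes 120 N, or if a joint passes its speed limit or range.

## Working session

There is one attempt and no reset: what is moved stays moved. The work goes in short steps, Python scripts to look and compute and a tool call to move; the robot and the scene stay as the last step left them, time stands still between calls to the robot, and variables do not carry over. Pictures are saved under pics/ and viewed, and the job is handed in when it is done.

Besides the shell and the picture viewer there is one more tool, called after ">>>" by a JSON object that holds its "method" and its "body". carry_out: Moves the arm, as the interface text tells. Its arguments: {"type":"object","properties":{"increments":{"type":"string"},"force":{"type":"number"}},"required":["increments"]}

```bash
ls; mkdir -p pics; python3 - <<'E'
from cell import *
import cv2
o=get_obs();print(o)
for n in ["scene","top","wrist"]:
    p=read_camera(n);cv2.imwrite(f"pics/a_{n}.png",p["img"]);print(n,p["fx"],p["fy"],p["cx"],p["cy"],p["k1"],p["world_from_camera"].round(3).tolist() if hasattr(p["world_from_camera"],'round') else p["world_from_camera"])
E
```

```text
pics
{'time_s': 0.0, 'qpos': array([-63.07590031,  18.43974473,  -4.01519561,  83.17348877,
         1.29538587,  78.5413468 ,  -3.25940105]), 'joint_velocities': array([ 0.01152193,  0.02195678, -0.00761616,  0.10937212,  0.05521271,
       -0.02239674, -0.09589578]), 'effort': array([ 2.95278733e-05, -4.91289318e+01, -4.03697211e-01, -3.12529886e+01,
       -6.39509107e-02,  4.36582498e-02,  1.52263888e-04]), 'tool_pos': array([0.2859882 , 0.58324362, 0.29116597]), 'tool_rot': array([-1.79890682e+02,  6.19399115e-03,  1.53885982e+02]), 'force': array([-0.1733901 ,  0.34365306, -0.54951804]), 'wrist_torque': array([-0.02937799,  0.07744377,  0.01554405]), 'grip_width': 0.08685193625633554}
scene 459.83273204483385 459.83273204483385 318.61282791370525 198.50112139142482 0.035868676979976005 [[0.749, -0.492, 0.443, 0.082], [-0.662, -0.552, 0.506, -0.414], [-0.005, -0.673, -0.74, 0.847], [0.0, 0.0, 0.0, 1.0]]
top 401.4344589329458 401.4344589329458 319.42181799792536 200.11229148260355 -0.08505846887488858 [[0.024, -0.984, 0.177, 0.387], [-1.0, -0.02, 0.022, 0.098], [-0.019, -0.178, -0.984, 0.993], [0.0, 0.0, 0.0, 1.0]]
wrist 344.32852122402994 344.32852122402994 316.3040484791452 201.34266988169733 -0.06809123218047963 [[0.44, 0.865, 0.239, 0.221], [0.898, -0.424, -0.118, 0.616], [-0.001, 0.267, -0.964, 0.382], [0.0, 0.0, 0.0, 1.0]]
```

View pics/a_scene.png

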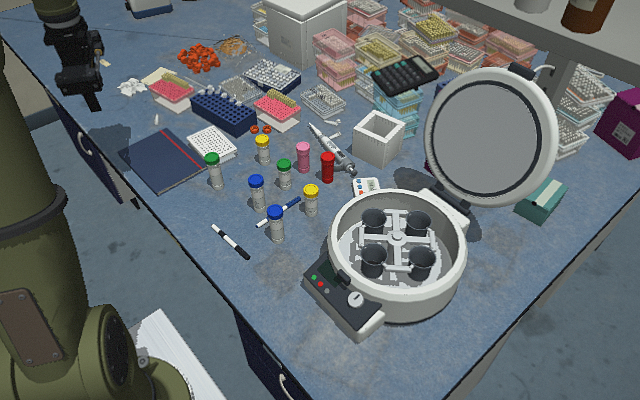

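View pics/a_top.png

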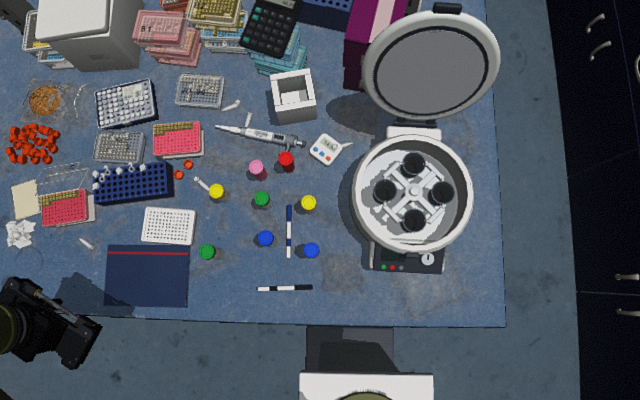

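View pics/a_wrist.png

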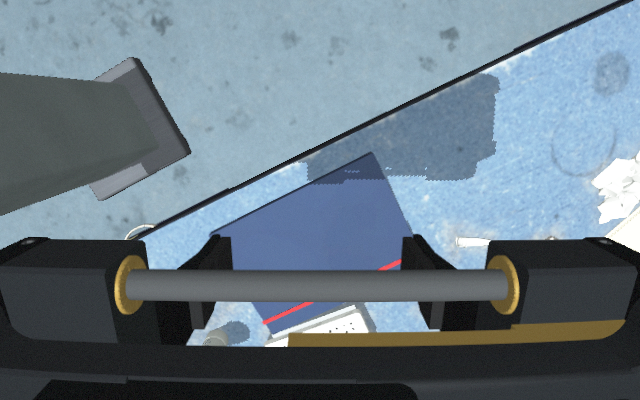

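```bash
cat > h.py <<'E'
from cell import *
import cv2, numpy as np
from scipy.optimize import least_squares
def project(p,X):
    X=np.atleast_2d(X);W=np.linalg.inv(np.array(p["world_from_camera"]))
    c=X@W[:3,:3].T+W[:3,3]; s=c[:,:2]/c[:,2:]; s=s*(1+p["k1"]*(s**2).sum(1,keepdims=True))
    return s*[p["fx"],p["fy"]]+[p["cx"],p["cy"]]
def ray(p,uv):
    d=(np.array(uv,float)-[p["cx"],p["cy"]])/[p["fx"],p["fy"]]; s=d.copy()
    for _ in range(20): s=d/(1+p["k1"]*(s**2).sum())
    W=np.array(p["world_from_camera"]); return W[:3,3],W[:3,:3]@np.array([s[0],s[1],1])
def atz(p,uv,z):
    o,d=ray(p,uv);return o+d*(z-o[2])/d[2]
def hull_c(p,x,y,z0,z1,r):
    a=np.linspace(0,2*np.pi,40,endpoint=False)
    P=np.vstack([np.c_[x+r*np.cos(a),y+r*np.sin(a),0*a+z] for z in (z0,z1)])
    h=cv2.convexHull(project(p,P).astype(np.float32)); m=cv2.moments(h)
    return np.array([m['m10']/m['m00'],m['m01']/m['m00']]),m['m00']
RANGES={'blue':((105,150,90),(125,255,255)),'yellow':((22,150,120),(34,255,255)),'green':((50,120,60),(80,255,255))}
def blobs(p,col,amin=60,amax=4000):
    lo,hi=RANGES[col]; m=cv2.inRange(cv2.cvtColor(p["img"],cv2.COLOR_BGR2HSV),np.array(lo),np.array(hi))
    n,l,s,c=cv2.connectedComponentsWithStats(m)
    return [(c[i],s[i,4]) for i in range(1,n) if amin<s[i,4]<amax]
E
python3 - <<'E'
from h import *
t=read_camera("top");s=read_camera("scene")
H={'blue':.105,'yellow':.085,'green':.105}
for col in RANGES:
    print(col,'top',[(c.round(1).tolist(),int(a),atz(t,c,H[col]-.005).round(3).tolist()) for c,a in blobs(t,col)])
    print(col,'scene',[(c.round(1).tolist(),int(a),atz(s,c,H[col]-.007).round(3).tolist()) for c,a in blobs(s,col)])
for n in ["long_blue_1","short_yellow_1","long_green","bucket_1"]:
  for p,nm in((t,'top'),(s,'scene')):
    print(n,nm,[(round(d["confidence"],2),[int(v) for v in d["bbox"]],int(d["pixels"].sum())) for d in masks_of(n,p)])
big=cv2.resize(t["img"][110:290,340:500],None,fx=4.4,fy=3.3*1.333/1.333*1,interpolation=2);cv2.imwrite("pics/b1.png",cv2.resize(t["img"][120:285,340:490],None,fx=3.6,fy=3.6,interpolation=2))
cv2.imwrite("pics/b2.png",cv2.resize(s["img"][130:330,190:480],None,fx=2.7,fy=2.7,interpolation=2))
E
```

```text
blue top [([133.6, 183.6], 1090, [0.578, 0.555, 0.1]), ([264.9, 237.6], 199, [0.46, 0.238, 0.1]), ([310.9, 249.7], 198, [0.436, 0.135, 0.1])]
blue scene [([255.4, 180.2], 168, [0.46, 0.237, 0.098]), ([274.7, 211.2], 185, [0.436, 0.134, 0.098])]
yellow top [([215.9, 190.9], 171, [0.568, 0.362, 0.08]), ([308.2, 202.3], 173, [0.545, 0.145, 0.08])]
yellow scene [([261.9, 140.0], 131, [0.568, 0.36, 0.078]), ([310.5, 190.3], 162, [0.545, 0.144, 0.078])]
green top [([261.2, 197.9], 180, [0.55, 0.251, 0.1]), ([206.2, 251.3], 195, [0.426, 0.369, 0.1])]
green scene [([211.3, 158.1], 154, [0.425, 0.367, 0.098]), ([283.7, 164.2], 151, [0.541, 0.236, 0.098])]
long_blue_1 top [(0.7, [260, 229, 276, 246], 230), (0.64, [300, 194, 315, 214], 226), (0.61, [307, 242, 319, 259], 194), (0.36, [428, 180, 454, 204], 567)]
long_blue_1 scene [(0.92, [265, 202, 283, 244], 517), (0.6, [243, 171, 264, 212], 523)]
short_yellow_1 top [(0.78, [249, 159, 265, 184], 222), (0.61, [209, 185, 232, 202], 253), (0.54, [298, 194, 318, 215], 208), (0.53, [277, 151, 293, 171], 233), (0.28, [201, 242, 225, 260], 336)]
short_yellow_1 scene [(0.79, [295, 142, 309, 172], 369), (0.77, [256, 135, 268, 163], 343), (0.66, [321, 152, 333, 181], 358), (0.6, [304, 183, 322, 215], 427)]
long_green top [(0.85, [201, 243, 225, 260], 350), (0.6, [429, 180, 455, 206], 523), (0.16, [398, 208, 431, 231], 559)]
long_green scene [(0.96, [207, 152, 223, 192], 425)]
bucket_1 top [(0.83, [371, 176, 399, 205], 504), (0.67, [429, 178, 456, 205], 551), (0.61, [399, 207, 431, 228], 472)]
bucket_1 scene [(0.77, [359, 244, 388, 280], 800), (0.75, [408, 245, 435, 279], 756), (0.68, [404, 209, 431, 235], 639), (0.67, [359, 207, 388, 232], 553), (0.15, [274, 159, 288, 190], 412)]
```

View pics/b1.png

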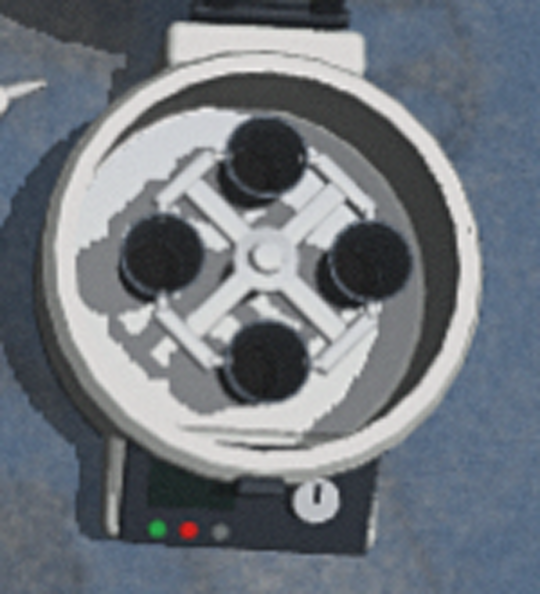

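View pics/b2.png

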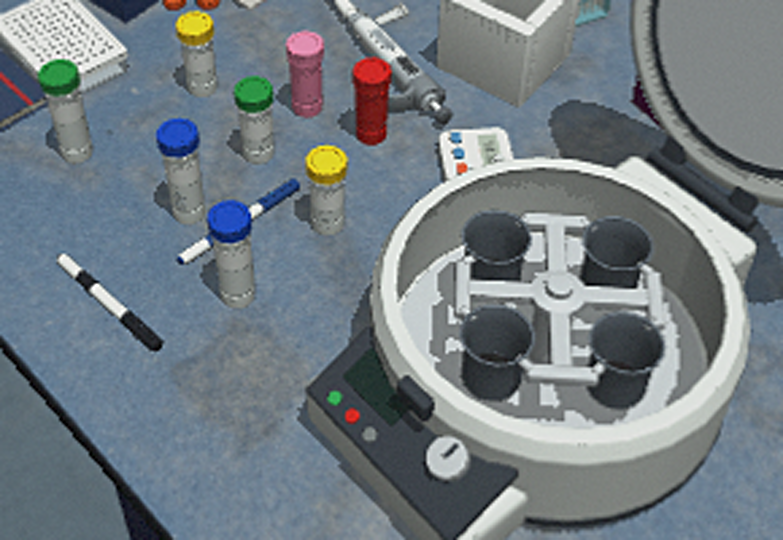

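```bash
python3 - <<'E'
from h import *
t=read_camera("top");s=read_camera("scene")
uv=[(413.1,163.6),(385,191.4),(443,192.8),(413.6,220.6)]
P=np.array([atz(t,u,.117) for u in uv]);print(P.round(4).tolist(),P.mean(0),np.linalg.norm(P-P.mean(0),axis=1))
print('nut',atz(t,(413.9,191.1),.121))
# scene picks
o=np.array([190,130]);us=[(497,237),(617,243),(497,333),(627,341)]
Q=np.array([atz(s,o+np.array(u)/2.7,.117) for u in us]);print(Q.round(4).tolist(),Q.mean(0),np.linalg.norm(Q-Q.mean(0),axis=1))
print('nut',atz(s,o+np.array((558,287))/2.7,.121))
def bl(col,p,guess): return min(blobs(p,col),key=lambda b:np.linalg.norm(b[0]-project(p,guess)[0]))[0]
for col,g,h in [('blue',(.46,.238),.105),('blue',(.436,.135),.105),('yellow',(.568,.361),.085),('yellow',(.545,.145),.085),('green',(.426,.368),.105),('green',(.555,.25),.085)]:
    m=[bl(col,p,[*g,h-.007]) for p in(t,s)]
    out=[least_squares(lambda v:np.concatenate([hull_c(p,v[0],v[1],h-.014,h,.0175)[0]-mm for p,mm in L]),g,diff_step=1e-4) for L in ([(t,m[0])],[(s,m[1])],list(zip((t,s),m)))]
    print(col,[r.x.round(4).tolist() for r in out])
E
```

```text
[[0.6327, -0.0913, 0.117], [0.5673, -0.0273, 0.117], [0.5668, -0.1571, 0.117], [0.503, -0.09, 0.117]] [ 0.56744064 -0.09143123  0.117     ] [0.06521368 0.06415623 0.06569672 0.06441007]
nut [ 0.5684565 -0.0909687  0.121    ]
[[0.5687, -0.0307, 0.117], [0.6324, -0.0953, 0.117], [0.504, -0.0928, 0.117], [0.5679, -0.1588, 0.117]] [ 0.56822886 -0.09442291  0.117     ] [0.06374215 0.0641288  0.06428532 0.06442622]
nut [ 0.56482197 -0.09568246  0.121     ]
blue [[0.4601, 0.2386], [0.4601, 0.2374], [0.4602, 0.2381]]
blue [[0.4358, 0.1349], [0.4355, 0.1341], [0.4357, 0.1346]]
yellow [[0.5687, 0.3628], [0.568, 0.3604], [0.5686, 0.3621]]
yellow [[0.5456, 0.1449], [0.5453, 0.1441], [0.5455, 0.1446]]
green [[0.4261, 0.3699], [0.4253, 0.3675], [0.4259, 0.3692]]
green [[0.5539, 0.2547], [0.5536, 0.2533], [0.5539, 0.2542]]
```

>>> {"method": "carry_out", "body": {"increments": "0.8 0 0 0 0 0 -8.7;0.8 0 0 0 0 0 -8.7;0.8 0 0 0 0 0 -8.7;0.8 0 0 0 0 0 0", "force": 15}}

```text
time_s: 1.25
tool_pos: [0.2861, 0.5837, 0.2924]
tool_rot: [180.0, 0.0, -179.3]
force: [0.3, -0.2, 0.5]
grip_width: 0.0704
```

>>> {"method": "carry_out", "body": {"increments": "0.7 -0.047 -0.037 0 0 0 0;0.7 -0.047 -0.037 0 0 0 0;0.7 -0.047 -0.037 0 0 0 0;0.7 -0.047 -0.037 0 0 0 0;0.7 -0.047 -0.037 0 0 0 0;0.7 -0.047 -0.037 0 0 0 0;0.7 0 0 0 0 0 0"}}

```text
time_s: 2.12
tool_pos: [0.577, 0.358, 0.2916]
tool_rot: [179.9, 0.1, 179.6]
force: [-0.6, -0.4, -0.1]
grip_width: 0.0611
```

>>> {"method": "carry_out", "body": {"increments": "0.7 0.008 0.004 0.03 0 0 0;0.7 0 0 0 0 0 0"}}

```text
time_s: 2.38
tool_pos: [0.5689, 0.3624, 0.2613]
tool_rot: [179.9, 0.1, 179.3]
force: [0.4, 0.3, 0.2]
grip_width: 0.0608
```

```bash
python3 - <<'E'
from h import *
p=read_camera("wrist");cv2.imwrite("pics/w1.png",p["img"]);o=get_obs();print(o["tool_pos"],o["tool_rot"])
for c,a in blobs(p,'yellow'): print(c,a,atz(p,c,.078),atz(p,c,.085))
E
```

```text
[0.57008576 0.36292591 0.26367738] [179.72845048   0.27564168 179.32183542]
[ 55.46870555 173.13940256] 1406 [0.54519804 0.1449668  0.078     ] [0.54395076 0.15056083 0.085     ]
[314.68984701 196.65994437] 1438 [0.56865428 0.36246555 0.078     ] [0.56680714 0.36249729 0.085     ]
```

View pics/w1.png

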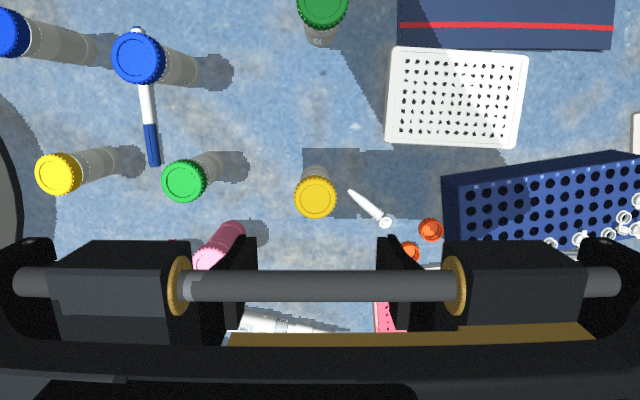

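>>> {"method": "carry_out", "body": {"increments": "0.65 0 0 0.045 0 0 0;0.65 0 0 0.045 0 0 0;0.65 0 0 0.04 0 0 0;0.65 0 0 0 0 0 0"}}

```text
time_s: 2.92
tool_pos: [0.5733, 0.3693, 0.1393]
tool_rot: [179.2, 0.9, 179.3]
force: [0.3, -0.6, 0.2]
grip_width: 0.0566
```

```bash
cat > g.py <<'E'
import sys
from h import *
from scipy.spatial.transform import Rotation as R
def go(x,y,z,yaw=180):
    o=get_obs();C=R.from_euler('xyz',o["tool_rot"],degrees=True);T=R.from_euler('xyz',[180,0,yaw],degrees=True)
    d=C.inv().apply(np.array([x,y,z])-o["tool_pos"]); w=(C.inv()*T).as_rotvec(degrees=True)
    print('t',round(o["time_s"],2),'pos',o["tool_pos"].round(4),'rot',o["tool_rot"].round(2),'grip',round(o["grip_width"],4),'\nshift',d.round(4),'turn',w.round(2),'q',o["qpos"].round(0))
if __name__=="__main__": go(*map(float,sys.argv[1:]))
E
python3 g.py .5686 .3622 .13
```

```text
t 2.92 pos [0.5733 0.3693 0.1393] rot [179.23   0.87 179.32] grip 0.0566 
shift [ 0.0048 -0.0072  0.0092] turn [ 0.77  0.88 -0.68] q [-37.  27.   2.  89.  -1.  63.  55.]
```

>>> {"method": "carry_out", "body": {"increments": "0.65 0.0048 -0.0072 0 0.77 0.88 -0.7;0.65 0 0 0 0 0 0"}}

```text
time_s: 3.18
tool_pos: [0.57, 0.3635, 0.1444]
tool_rot: [179.8, 0.3, -179.9]
force: [0.2, -0.0, 0.4]
grip_width: 0.0563
```

```bash
python3 g.py .5686 .3622 .13
```

```text
t 3.17 pos [0.57   0.3635 0.1444] rot [ 179.83    0.26 -179.91] grip 0.0563 
shift [ 0.0015 -0.0014  0.0144] turn [0.17 0.26 0.09] q [-37.  27.   2.  89.  -1.  64.  56.]
```

>>> {"method": "carry_out", "body": {"increments": "0.65 0.0015 -0.0014 0.007 0.2 0.25 0;0.65 0 0 0.007 0 0 0;0.65 0 0 0 0 0 0"}}

```text
time_s: 3.55
tool_pos: [0.5698, 0.3629, 0.1329]
tool_rot: [179.9, 0.2, -179.9]
force: [0.4, 0.4, 0.6]
grip_width: 0.0567
```

```bash
python3 g.py .5686 .3622 .13
```

```text
t 3.55 pos [0.5698 0.3629 0.1329] rot [ 179.87    0.24 -179.94] grip 0.0567 
shift [ 0.0012 -0.0007  0.0029] turn [0.13 0.24 0.06] q [-37.  28.   2.  89.  -1.  63.  56.]
```

Good enough. Close.

>>> {"method": "carry_out", "body": {"increments": "0.65 0.001 -0.0007 0.003 0 0 0;0.3 0 0 0 0 0 0;0.3 0 0 0 0 0 0;0.3 0 0 0 0 0 0;0.3 0 0 0 0 0 0", "force": 15}}

```text
time_s: 4.18
tool_pos: [0.5688, 0.3622, 0.1296]
tool_rot: [179.9, 0.2, -179.9]
force: [0.8, 0.7, 0.5]
grip_width: 0.0345
```

>>> {"method": "carry_out", "body": {"increments": "0.3 0 0 -0.01 0 0 0;0.3 0 0 -0.03 0 0 0;0.3 0 0 -0.05 0 0 0;0.3 0 0 -0.05 0 0 0;0.3 0 0 -0.05 0 0 0;0.3 0 0 0 0 0 0"}}

```text
time_s: 4.92
tool_pos: [0.5678, 0.3616, 0.3288]
tool_rot: [179.8, 0.3, -179.9]
force: [0.4, -0.4, -0.6]
grip_width: 0.0346
```

```bash
python3 g.py .568 -.158 .32
```

```text
t 4.92 pos [0.5678 0.3616 0.3288] rot [ 179.82    0.31 -179.94] grip 0.0346 
shift [ 4.000e-04 -5.197e-01  7.100e-03] turn [0.18 0.31 0.06] q [-37.  20.   3.  77.  -1.  83.  56.]
```

>>> {"method": "carry_out", "body": {"increments": "0.3 0 -0.025 0 0 0 0;0.3 0 -0.045 0 0 0 0;0.3 0 -0.045 0 0 0 0;0.3 0 -0.045 0 0 0 0;0.3 0 -0.045 0 0 0 0;0.3 0 -0.045 0 0 0 0;0.3 0 -0.045 0 0 0 0;0.3 0 -0.045 0 0 0 0;0.3 0 -0.045 0 0 0 0;0.3 0 -0.045 0 0 0 0;0.3 0 -0.04 0 0 0 0;0.3 0 -0.025 0 0 0 0;0.3 0 0 0 0 0 0;0.3 0 0 0 0 0 0"}}

```text
time_s: 6.68
tool_pos: [0.5484, -0.1724, 0.3124]
tool_rot: [-179.7, -1.4, 178.8]
force: [-0.4, -0.1, 0.1]
grip_width: 0.0338
```

```bash
python3 g.py .568 -.158 .32; python3 - <<'E'
from h import *
for n in["wrist","scene"]:
    p=read_camera(n);cv2.imwrite(f"pics/c_{n}.png",p["img"])
E
```

```text
t 6.67 pos [ 0.5484 -0.1724  0.3124] rot [-179.72   -1.39  178.82] grip 0.0338 
shift [-0.0191  0.0147 -0.0081] turn [-0.26 -1.4  -1.17] q [ -5.  10.  22.  92.  -3.  80. 106.]
```

View pics/c_wrist.png

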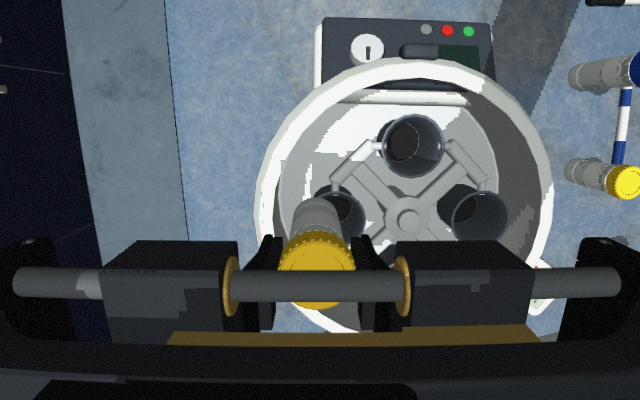

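View pics/c_scene.png

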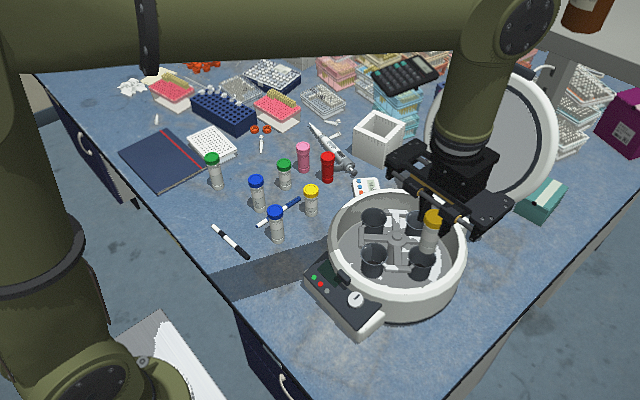

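```bash
python3 - <<'E'
from h import *
p=read_camera("wrist")
for u in [(414,145),(480,212)]: print(atz(p,u,.117))
print(atz(p,(406,220),.121))
E
python3 g.py .568 -.157 .32
```

```text
[ 0.50421133 -0.08983066  0.117     ]
[ 0.56344491 -0.02805654  0.117     ]
[ 0.56819339 -0.09481786  0.121     ]
t 6.83 pos [ 0.5492 -0.1717  0.313 ] rot [-179.69   -1.33  178.93] grip 0.0344 
shift [-0.0184  0.015  -0.0075] turn [-0.3  -1.34 -1.06] q [ -5.  10.  22.  92.  -3.  80. 106.]
```

>>> {"method": "carry_out", "body": {"increments": "0.3 -0.018 0.015 0 -0.3 -1.3 -1;0.3 0 0 0 0 0 0;0.3 0 0 0.02 0 0 0;0.3 0 0 0 0 0 0"}}

```text
time_s: 7.32
tool_pos: [0.5704, -0.1514, 0.2923]
tool_rot: [179.9, 0.1, -179.6]
force: [-0.0, 0.5, -0.9]
grip_width: 0.0343
```

```bash
python3 g.py .568 -.157 .25
```

```text
t 7.33 pos [ 0.5704 -0.1514  0.2923] rot [ 1.7992e+02  1.1000e-01 -1.7956e+02] grip 0.0343 
shift [ 0.0025 -0.0057  0.0423] turn [0.08 0.11 0.44] q [ -6.  11.  21.  93.  -4.  77. 106.]
```

>>> {"method": "carry_out", "body": {"increments": "0.3 0.0025 -0.0057 0.015 0 0 0.4;0.3 0 0 0.015 0 0 0;0.3 0 0 0.01 0 0 0;0.3 0 0 0 0 0 0"}}

```text
time_s: 7.82
tool_pos: [0.568, -0.1579, 0.2504]
tool_rot: [180.0, 0.1, 180.0]
force: [0.2, -0.1, -1.0]
grip_width: 0.0343
```

```bash
python3 g.py .568 -.157 .25;python3 - <<'E'
from h import *
for n in["wrist","scene","top"]:
    p=read_camera(n);cv2.imwrite(f"pics/d_{n}.png",p["img"])
E
python3 -c "
import cv2;a=cv2.imread('pics/d_scene.png')[160:330,320:480];b=cv2.imread('pics/d_top.png')[100:270,340:500]
import numpy as np
cv2.imwrite('pics/d.png',cv2.resize(np.hstack([a,b]),None,fx=2.4,fy=2.4))"
```

```text
t 7.83 pos [ 0.568  -0.1579  0.2504] rot [1.7995e+02 1.4000e-01 1.7999e+02] grip 0.0343 
shift [-0.      0.0009  0.0004] turn [ 0.05  0.14 -0.01] q [ -5.  13.  21.  96.  -5.  72. 107.]
```

View pics/d.png

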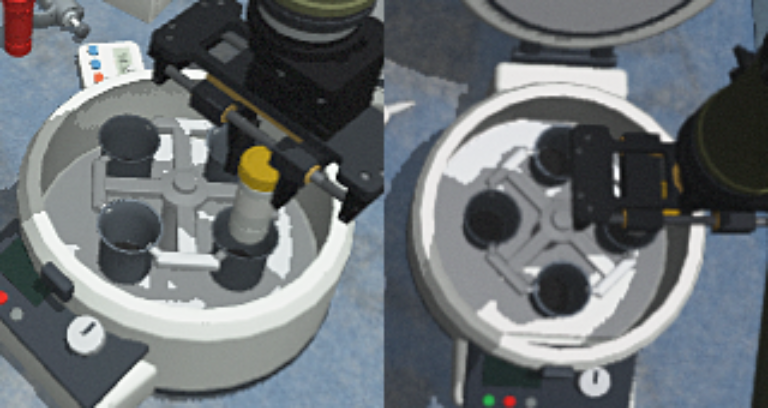

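View pics/d_wrist.png

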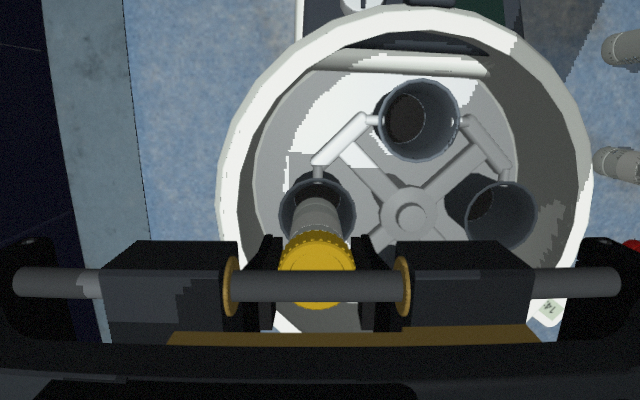

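>>> {"method": "carry_out", "body": {"increments": "0.3 0 0.001 0.012 0 0 0;0.3 0 0 0.012 0 0 0;0.3 0 0 0.01 0 0 0;0.3 0 0 0 0 0 0"}}

```text
time_s: 8.48
tool_pos: [0.5691, -0.1567, 0.2159]
tool_rot: [180.0, 0.3, -180.0]
force: [-0.8, 0.3, -0.7]
grip_width: 0.0344
```

```bash
python3 g.py .568 -.157 .195;python3 -c "
from cell import *;print(get_obs()['force'])"
```

```text
t 8.47 pos [ 0.5691 -0.1567  0.2159] rot [ 179.97    0.32 -179.98] grip 0.0344 
shift [ 0.0012 -0.0003  0.0208] turn [0.03 0.32 0.02] q [ -5.  14.  21.  99.  -5.  68. 107.]
[-0.75559878  0.29460011 -0.71801066]
```

>>> {"method": "carry_out", "body": {"increments": "0.3 0.001 0 0.008 0 0.3 0;0.3 0 0 0.006 0 0 0;0.3 0 0 0.004 0 0 0;0.3 0 0 0 0 0 0"}}

```text
time_s: 8.98
tool_pos: [0.5683, -0.1568, 0.1968]
tool_rot: [180.0, 0.0, -180.0]
force: [-0.2, 1.1, -1.1]
grip_width: 0.0345
```

```bash
python3 g.py .568 -.157 .195
```

```text
t 8.97 pos [ 0.5683 -0.1568  0.1968] rot [ 1.7998e+02  3.0000e-02 -1.7998e+02] grip 0.0345 
shift [ 0.0003 -0.0002  0.0018] turn [0.02 0.03 0.02] q [ -5.  15.  21. 100.  -6.  66. 108.]
```

>>> {"method": "carry_out", "body": {"increments": "0.3 0 0 0.002 0 0 0;0.3 0 0 0.001 0 0 0;0.3 0 0 0 0 0 0"}}

```text
time_s: 9.35
tool_pos: [0.5689, -0.157, 0.1947]
tool_rot: [180.0, 0.1, -180.0]
force: [-0.8, -0.5, -0.6]
grip_width: 0.0345
```

>>> {"method": "carry_out", "body": {"increments": "0.3 0 0 0.001 0 0 0;0.3 0 0 0.001 0 0 0;0.3 0 0 0 0 0 0"}}

```text
time_s: 9.72
tool_pos: [0.5698, -0.1573, 0.1945]
tool_rot: [-180.0, 0.3, -180.0]
force: [-0.1, 1.1, -0.5]
grip_width: 0.0342
```

>>> {"method": "carry_out", "body": {"increments": "0.3 0.001 0 0.002 0 0 0;0.3 0 0 0.001 0 0 0"}}

```text
time_s: 9.98
tool_pos: [0.5703, -0.1577, 0.1944]
tool_rot: [-180.0, 0.6, -180.0]
force: [-0.8, 0.8, 6.0]
grip_width: 0.0343
```

```bash
python3 -c "
from cell import *
o=get_obs();print(o['force'],o['tool_pos'])
read_camera('wrist');o=get_obs();print(o['force'],o['tool_pos'])"
```

```text
[-0.78771032  0.83880591  5.9745921 ] [ 0.57028482 -0.15771208  0.19440677]
[-1.36997407 -0.05815203  6.72598767] [ 0.57029916 -0.15774293  0.1943949 ]
```

>>> {"method": "carry_out", "body": {"increments": "0.45 0 0 0 0 0 0;0.5 0 0 0 0 0 0;0.55 0 0 0 0 0 0;0.55 0 0 0 0 0 0"}}

```text
time_s: 10.52
tool_pos: [0.5697, -0.1575, 0.193]
tool_rot: [-180.0, 0.5, -180.0]
force: [-0.8, 1.0, -0.2]
grip_width: 0.0472
```

```bash
python3 g.py .5700 -.157 .30
```

```text
t 10.53 pos [ 0.5697 -0.1575  0.193 ] rot [-179.97    0.47 -179.98] grip 0.0472 
shift [-0.0012  0.0004 -0.107 ] turn [-0.03  0.47  0.02] q [ -5.  15.  21. 100.  -6.  65. 108.]
```

Rise straight, then look.

>>> {"method": "carry_out", "body": {"increments": "0.55 0 0 -0.01 0 0.4 0;0.55 0 0 -0.02 0 0 0;0.55 0 0 -0.04 0 0 0;0.55 0 0 -0.04 0 0 0;0.6 0 0 -0.02 0 0 0;0.6 0 0 0 0 0 0"}}

```text
time_s: 11.28
tool_pos: [0.5696, -0.1576, 0.3296]
tool_rot: [-179.9, 0.0, -180.0]
force: [-0.1, 0.4, -0.6]
grip_width: 0.0517
```

```bash
python3 g.py .5455 .1446 .30;python3 - <<'E'
from h import *
for n in["wrist","scene"]:
    p=read_camera(n);cv2.imwrite(f"pics/e_{n}.png",p["img"])
a=cv2.imread('pics/e_scene.png')[130:330,200:480];
cv2.imwrite('pics/e.png',cv2.resize(a,None,fx=2.4,fy=2.4))
E
```

```text
t 11.28 pos [ 0.5696 -0.1576  0.3296] rot [-1.7994e+02  4.0000e-02 -1.8000e+02] grip 0.0517 
shift [0.0241 0.3022 0.0293] turn [-0.06  0.04  0.  ] q [ -6.  10.  21.  90.  -4.  81. 106.]
```

View pics/e.png

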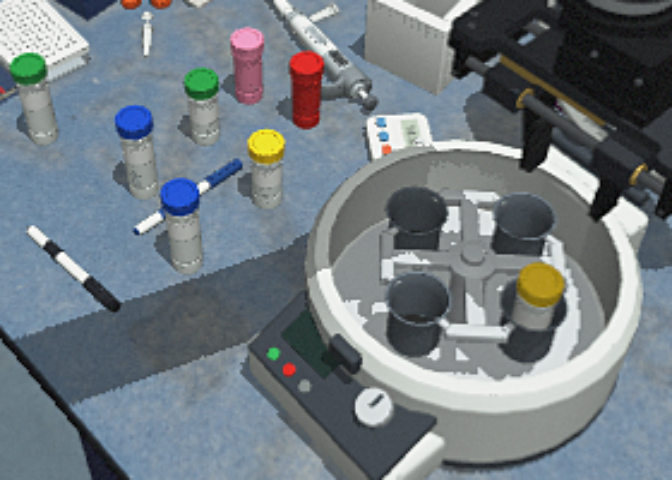

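View pics/e_wrist.png

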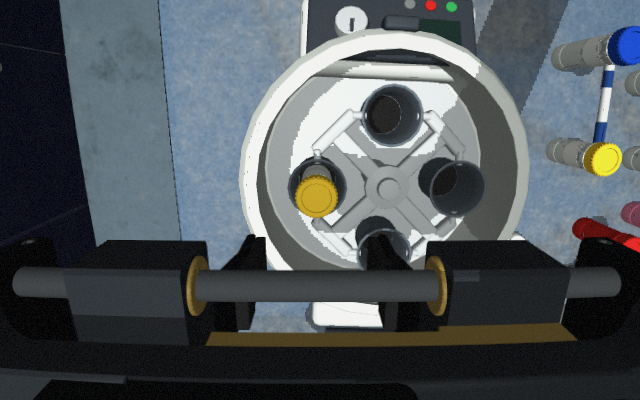

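>>> {"method": "carry_out", "body": {"increments": "0.7 0.002 0.025 0 0 0 0;0.7 0.004 0.04 0 0 0 0;0.7 0.004 0.045 0 0 0 0;0.7 0.004 0.045 0 0 0 0;0.7 0.004 0.045 0 0 0 0;0.7 0.004 0.045 0 0 0 0;0.7 0.002 0.04 0 0 0 0;0.7 0 0.015 0 0 0 0;0.7 0 0 0 0 0 0"}}

```text
time_s: 12.5
tool_pos: [0.5394, 0.1491, 0.3122]
tool_rot: [-179.6, -1.5, 179.8]
force: [0.3, -0.4, -1.2]
grip_width: 0.061
```

```bash
python3 g.py .5455 .1446 .25
```

```text
t 12.5 pos [0.5394 0.1491 0.3122] rot [-179.64   -1.48  179.76] grip 0.061 
shift [-0.0077 -0.004   0.0621] turn [-0.36 -1.48 -0.23] q [-25.   8.   8.  94.  -1.  80.  73.]
```

>>> {"method": "carry_out", "body": {"increments": "0.7 -0.006 -0.004 0.01 -0.4 -1.5 -0.2;0.7 0 0 0 0 0 0;0.7 0 0 0.025 0 0 0;0.7 0 0 0.025 0 0 0;0.7 0 0 0 0 0 0"}}

```text
time_s: 13.12
tool_pos: [0.5469, 0.1352, 0.2515]
tool_rot: [-179.8, 0.0, 179.2]
force: [-0.9, -0.3, 0.5]
grip_width: 0.0608
```

```bash
python3 g.py .5455 .1446 .16; python3 - <<'E'
from h import *
p=read_camera("wrist")
for c,a in blobs(p,'yellow'): print(c,a,atz(p,c,.078))
E
```

```text
t 13.12 pos [0.5469 0.1352 0.2515] rot [-1.7981e+02  1.0000e-02  1.7924e+02] grip 0.0608 
shift [0.0015 0.0097 0.0915] turn [-0.19  0.01 -0.76] q [-24.   9.   8.  99.  -1.  72.  74.]
[328.77703156 199.68435191] 1489 [0.54647182 0.14546183 0.078     ]
```

Cap seen at (0.546, 0.145), agreeing. Correct y, descend moderately.

>>> {"method": "carry_out", "body": {"increments": "0.7 0.001 0.0098 0 -0.2 0 -0.8;0.7 0 0 0 0 0 0;0.7 0 0 0.02 0 0 0;0.7 0 0 0.025 0 0 0;0.7 0 0 0.025 0 0 0;0.7 0 0 0.01 0 0 0;0.7 0 0 0 0 0 0"}}

```text
time_s: 14.05
tool_pos: [0.5513, 0.1476, 0.1787]
tool_rot: [179.7, 0.8, -179.8]
force: [1.3, -0.4, 0.1]
grip_width: 0.0612
```

```bash
python3 g.py .546 .145 .13
```

```text
t 14.05 pos [0.5513 0.1476 0.1787] rot [ 179.71    0.82 -179.84] grip 0.0612 
shift [ 0.006  -0.0028  0.0486] turn [0.29 0.82 0.16] q [-24.  13.   8. 104.  -2.  63.  74.]
```

>>> {"method": "carry_out", "body": {"increments": "0.7 0.006 -0.003 0.01 0.3 0.8 0;0.7 0 0 0.015 0 0 0;0.7 0 0 0.015 0 0 0;0.7 0 0 0.005 0 0 0;0.7 0 0 0 0 0 0"}}

```text
time_s: 14.68
tool_pos: [0.546, 0.1447, 0.1323]
tool_rot: [180.0, 0.1, -179.8]
force: [0.3, -0.6, 0.8]
grip_width: 0.061
```

```bash
python3 g.py .546 .145 .13
```

```text
t 14.68 pos [0.546  0.1447 0.1323] rot [ 1.7998e+02  1.1000e-01 -1.7984e+02] grip 0.061 
shift [-0.      0.0003  0.0023] turn [0.02 0.11 0.16] q [-24.  16.   8. 106.  -2.  58.  75.]
```

>>> {"method": "carry_out", "body": {"increments": "0.7 0 0 0.002 0 0 0;0.3 0 0 0 0 0 0;0.3 0 0 0 0 0 0;0.3 0 0 0 0 0 0;0.3 0 0 0 0 0 0", "force": 15}}

```text
time_s: 15.3
tool_pos: [0.5468, 0.145, 0.1314]
tool_rot: [179.9, 0.2, -179.8]
force: [0.2, -0.5, -0.3]
grip_width: 0.0345
```

>>> {"method": "carry_out", "body": {"increments": "0.3 0 0 -0.01 0 0 0;0.3 0 0 -0.03 0 0 0;0.3 0 0 -0.045 0 0 0;0.3 0 0 -0.045 0 0 0;0.3 0 0 -0.03 0 0 0;0.3 0 0 0 0 0 0;0.3 0 0 0 0 0 0"}}

```text
time_s: 16.18
tool_pos: [0.5455, 0.1445, 0.2987]
tool_rot: [179.9, 0.3, -179.9]
force: [1.0, -0.3, -0.4]
grip_width: 0.0345
```

```bash
python3 g.py .568 -.0285 .30
```

```text
t 16.18 pos [0.5455 0.1445 0.2987] rot [ 179.92    0.26 -179.85] grip 0.0345 
shift [-0.022  -0.173  -0.0014] turn [0.08 0.26 0.15] q [-25.   8.   8.  96.  -1.  77.  74.]
```

>>> {"method": "carry_out", "body": {"increments": "0.3 -0.003 -0.02 0 0 0 0;0.3 -0.004 -0.035 0 0 0 0;0.3 -0.005 -0.04 0 0 0 0;0.3 -0.004 -0.035 0 0 0 0;0.3 -0.003 -0.025 0 0 0 0;0.3 -0.002 -0.012 0 0 0 0;0.3 0 0 0 0 0 0;0.3 0 0 0 0 0 0"}}

```text
time_s: 17.18
tool_pos: [0.5634, -0.0359, 0.2894]
tool_rot: [-179.8, -0.7, 179.9]
force: [0.2, 0.1, 0.0]
grip_width: 0.0346
```

```bash
python3 g.py .568 -.0285 .28
```

```text
t 17.18 pos [ 0.5634 -0.0359  0.2894] rot [-179.76   -0.65  179.88] grip 0.0346 
shift [-0.0047  0.0074  0.0093] turn [-0.24 -0.65 -0.11] q [-14.   8.  16.  96.  -2.  77.  93.]
```

>>> {"method": "carry_out", "body": {"increments": "0.3 -0.0045 0.007 0 -0.2 -0.6 0;0.3 0 0 0.01 0 0 0;0.3 0 0 0.01 0 0 0;0.3 0 0 0 0 0 0"}}

```text
time_s: 17.68
tool_pos: [0.5679, -0.0246, 0.2672]
tool_rot: [180.0, -0.1, -179.8]
force: [-0.0, -1.1, -0.5]
grip_width: 0.0341
```

```bash
python3 g.py .568 -.0285 .255; python3 - <<'E'
from h import *
p=read_camera("wrist");cv2.imwrite(f"pics/f_wrist.png",p["img"])
p=read_camera("scene");cv2.imwrite('pics/f.png',cv2.resize(p["img"][160:330,320:480],None,fx=3,fy=3))
E
```

```text
t 17.68 pos [ 0.5679 -0.0246  0.2672] rot [ 1.7996e+02 -8.0000e-02 -1.7978e+02] grip 0.0341 
shift [-0.0001 -0.0039  0.0122] turn [ 0.04 -0.08  0.22] q [-14.   9.  16.  98.  -3.  74.  92.]
```

View pics/f_wrist.png

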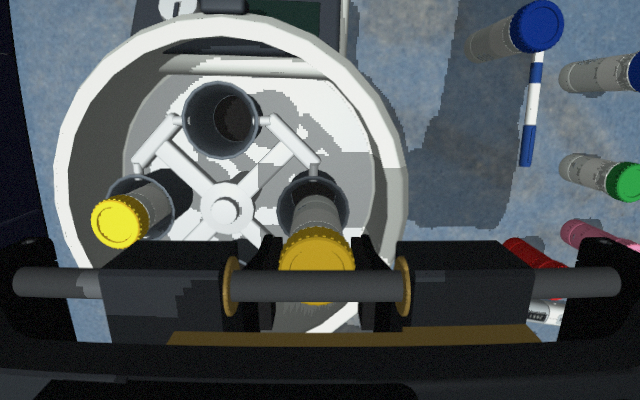

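View pics/f.png

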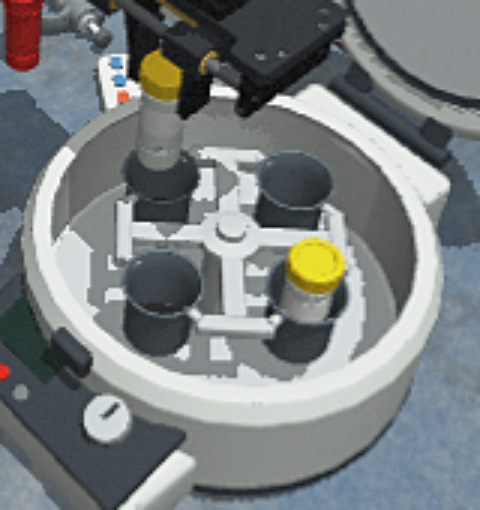

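>>> {"method": "carry_out", "body": {"increments": "0.3 0 -0.004 0.006 0 0 0.2;0.3 0 0 0.006 0 0 0;0.3 0 0 0 0 0 0"}}

```text
time_s: 18.15
tool_pos: [0.5686, -0.0298, 0.2558]
tool_rot: [180.0, 0.1, 179.9]
force: [0.1, 0.8, -0.6]
grip_width: 0.0345
```

```bash
python3 g.py .568 -.0285 .255; python3 - <<'E'
from h import *
p=read_camera("wrist");cv2.imwrite(f"pics/g_wrist.png",p["img"][100:350,150:450])
print(atz(p,(222,120),.117),atz(p,(225,210),.121))
p=read_camera("scene");cv2.imwrite('pics/g.png',cv2.resize(p["img"][160:330,320:480],None,fx=3,fy=3))
E
```

```text
t 18.15 pos [ 0.5686 -0.0298  0.2558] rot [1.7997e+02 6.0000e-02 1.7993e+02] grip 0.0345 
shift [0.0006 0.0013 0.0008] turn [ 0.03  0.06 -0.07] q [-14.  10.  16.  98.  -3.  72.  93.]
[ 0.5046296  -0.09035107  0.117     ] [ 0.56490105 -0.09149962  0.121     ]
```

View pics/g_wrist.png

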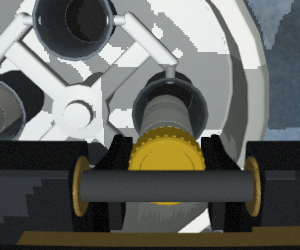

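View pics/g.png

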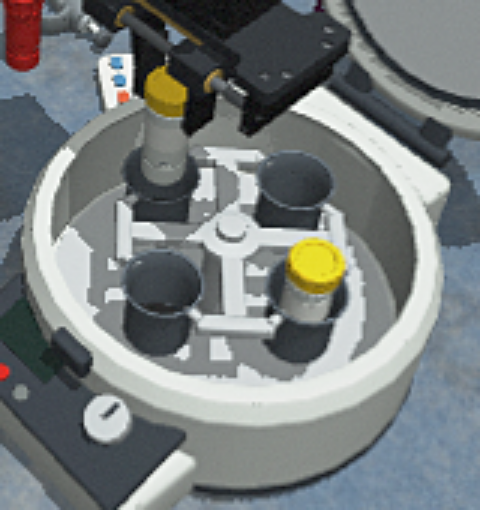

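>>> {"method": "carry_out", "body": {"increments": "0.3 0 0.001 0.012 0 0 0;0.3 0 0 0.012 0 0 0;0.3 0 0 0.01 0 0 0;0.3 0 0 0 0 0 0"}}

```text
time_s: 18.75
tool_pos: [0.5686, -0.0285, 0.2194]
tool_rot: [180.0, 0.1, 180.0]
force: [0.5, 0.6, -1.0]
grip_width: 0.0343
```

```bash
python3 g.py .568 -.0285 .197
```

```text
t 18.75 pos [ 0.5686 -0.0285  0.2194] rot [1.7997e+02 6.0000e-02 1.7995e+02] grip 0.0343 
shift [ 0.0006 -0.0001  0.0224] turn [ 0.03  0.06 -0.05] q [-14.  11.  16. 101.  -3.  68.  93.]
```

>>> {"method": "carry_out", "body": {"increments": "0.3 0 0 0.008 0 0 0;0.3 0 0 0.007 0 0 0;0.3 0 0 0.004 0 0 0;0.3 0 0 0.003 0 0 0;0.3 0 0 0 0 0 0"}}

```text
time_s: 19.38
tool_pos: [0.5691, -0.0285, 0.1965]
tool_rot: [180.0, 0.1, 179.9]
force: [-0.5, -0.3, -0.8]
grip_width: 0.0345
```

>>> {"method": "carry_out", "body": {"increments": "0.3 0 0 0.002 0 0 0;0.3 0 0 0.002 0 0 0"}}

```text
time_s: 19.62
tool_pos: [0.5712, -0.0287, 0.1962]
tool_rot: [179.9, 0.5, 179.9]
force: [-0.5, -0.1, 7.3]
grip_width: 0.0343
```

Contact at the predicted height. Release and retreat.

>>> {"method": "carry_out", "body": {"increments": "0.45 0 0 0 0 0 0;0.5 0 0 0 0 0 0;0.55 0 0 0 0 0 0;0.55 0 0 0 0 0 0;0.55 0 0 -0.01 0 0.3 0;0.55 0 0 -0.02 0 0 0;0.55 0 0 -0.03 0 0 0;0.55 0 0 -0.03 0 0 0;0.6 0 0 -0.03 0 0 0;0.6 0 0 0 0 0 0"}}

```text
time_s: 20.88
tool_pos: [0.571, -0.0289, 0.3229]
tool_rot: [179.9, 0.2, 179.9]
force: [0.6, -0.4, -0.2]
grip_width: 0.0516
```

```bash
python3 g.py .4602 .2382 .30; python3 - <<'E'
from h import *
p=read_camera("wrist");cv2.imwrite(f"pics/h_wrist.png",p["img"])
p=read_camera("scene");cv2.imwrite('pics/h.png',cv2.resize(p["img"][130:330,200:480],None,fx=2.5,fy=2.5))
E
```

```text
t 20.88 pos [ 0.571  -0.0289  0.3229] rot [179.94   0.21 179.92] grip 0.0516 
shift [0.1113 0.2669 0.0228] turn [ 0.06  0.21 -0.08] q [-14.   8.  16.  93.  -2.  80.  92.]
```

View pics/h_wrist.png

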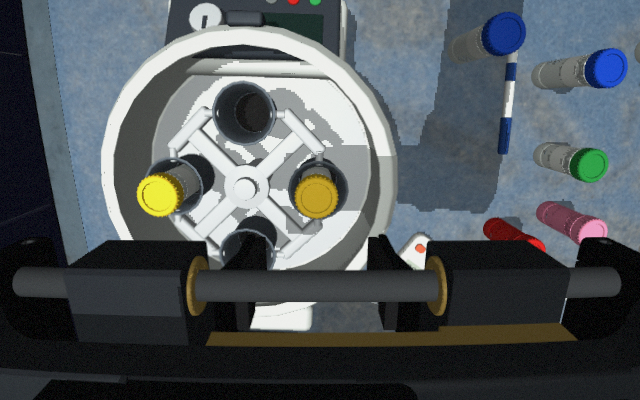

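View pics/h.png

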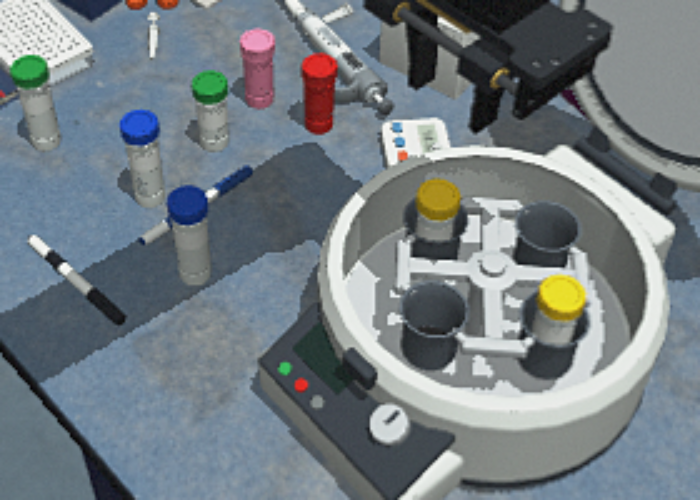

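```bash
python3 - <<'E'
from h import *
t=read_camera("top");s=read_camera("scene")
# lid extremes: top view left (363,65) right(499,50)
def tri(a,b):
    o1,d1=ray(t,a);o2,d2=ray(s,b);A=np.c_[d1,-d2];l=np.linalg.lstsq(A,o2-o1,rcond=None)[0]
    return ((o1+d1*l[0]+o2+d2*l[1])/2).round(3),np.linalg.norm(o1+d1*l[0]-o2-d2*l[1]).round(3)
print(tri((364,70),(425,140)),tri((498,50),(558,120)),tri((447,8),(521,70)))
for z in(.2,.3,.4): print(z,atz(t,(430,118),z),atz(t,(430,12),z),)
E
```

```text
(array([0.825, 0.033, 0.15 ]), np.float64(0.037)) (array([ 0.79 , -0.207,  0.35 ]), np.float64(0.017)) (array([ 0.843, -0.102,  0.38 ]), np.float64(0.001))
0.2 [ 0.70923336 -0.1113165   0.2       ] [ 0.96398399 -0.12182735  0.2       ]
0.3 [ 0.66856815 -0.08490381  0.3       ] [ 0.89120134 -0.09408951  0.3       ]
0.4 [ 0.62790294 -0.05849111  0.4       ] [ 0.81841869 -0.06635166  0.4       ]
```

>>> {"method": "carry_out", "body": {"increments": "0.7 0.01 0.02 0 0 0 0;0.7 0.018 0.04 0 0 0 0;0.7 0.018 0.045 0 0 0 0;0.7 0.018 0.045 0 0 0 0;0.7 0.018 0.045 0 0 0 0;0.7 0.018 0.04 0 0 0 0;0.7 0.008 0.02 0 0 0 0;0.7 0 0 0 0 0 0;0.7 0 0 0 0 0 0"}}

```text
time_s: 22.2
tool_pos: [0.4549, 0.2311, 0.3073]
tool_rot: [-179.5, -1.3, 179.8]
force: [0.4, -0.1, 0.8]
grip_width: 0.0613
```

```bash
python3 g.py .4602 .2382 .27; python3 - <<'E'
from h import *
p=read_camera("wrist")
for c,a in blobs(p,'blue'): print(c,a,atz(p,c,.098))
E
```

```text
t 22.2 pos [0.4549 0.2311 0.3073] rot [-179.54   -1.25  179.75] grip 0.0613 
shift [-0.0061  0.0074  0.0371] turn [-0.45 -1.25 -0.24] q [-31.   2.   1. 101.  -0.  79.  60.]
[210.22413793 174.23275862] 1276 [0.43576    0.13568856 0.098     ]
[287.25757576 179.96969697] 132 [0.44128149 0.20457845 0.098     ]
[325.43158784 200.59881757] 1184 [0.46029893 0.23859391 0.098     ]
[289.88111888 239.04895105] 286 [0.49711166 0.20561719 0.098     ]
```

>>> {"method": "carry_out", "body": {"increments": "0.7 -0.006 0.0075 0 -0.4 -1.2 -0.2;0.7 0 0 0 0 0 0;0.7 0 0 0.02 0 0 0;0.7 0 0 0.03 0 0 0;0.7 0 0 0.03 0 0 0;0.7 0 0 0.01 0 0 0;0.7 0 0 0 0 0 0"}}

```text
time_s: 23.12
tool_pos: [0.4649, 0.2351, 0.2163]
tool_rot: [180.0, 0.2, 179.5]
force: [-0.2, -0.2, 0.2]
grip_width: 0.0608
```

```bash
python3 g.py .4603 .2384 .149
```

```text
t 23.12 pos [0.4649 0.2351 0.2163] rot [179.97   0.23 179.49] grip 0.0608 
shift [0.0049 0.0033 0.0673] turn [ 0.03  0.23 -0.51] q [-31.   6.   1. 107.  -0.  67.  60.]
```

>>> {"method": "carry_out", "body": {"increments": "0.7 0.0045 0.003 0.01 0 0.2 -0.5;0.7 0 0 0.02 0 0 0;0.7 0 0 0.02 0 0 0;0.7 0 0 0.01 0 0 0;0.7 0 0 0.003 0 0 0;0.7 0 0 0 0 0 0"}}

```text
time_s: 23.88
tool_pos: [0.4625, 0.241, 0.156]
tool_rot: [179.7, 0.4, -179.9]
force: [0.5, 0.3, -0.3]
grip_width: 0.0608
```

```bash
python3 g.py .4603 .2384 .149
```

```text
t 23.88 pos [0.4625 0.241  0.156 ] rot [ 179.67    0.45 -179.88] grip 0.0608 
shift [ 0.0023 -0.0026  0.0069] turn [0.33 0.45 0.12] q [-31.   9.   1. 111.  -0.  59.  60.]
```

>>> {"method": "carry_out", "body": {"increments": "0.7 0.0023 -0.0026 0.003 0.3 0.4 0;0.7 0 0 0.003 0 0 0;0.7 0 0 0 0 0 0;0.3 0 0 0 0 0 0;0.3 0 0 0 0 0 0;0.3 0 0 0 0 0 0;0.3 0 0 0 0 0 0", "force": 18}}

```text
time_s: 24.75
tool_pos: [0.461, 0.2386, 0.1512]
tool_rot: [179.9, 0.2, -179.9]
force: [0.5, 0.6, 0.4]
grip_width: 0.0343
```

```bash
python3 g.py .4603 .2384 .149
```

```text
t 24.75 pos [0.461  0.2386 0.1512] rot [ 1.7991e+02  1.6000e-01 -1.7989e+02] grip 0.0343 
shift [ 0.0007 -0.0002  0.0022] turn [0.09 0.16 0.11] q [-31.   9.   1. 111.  -0.  59.  60.]
```

>>> {"method": "carry_out", "body": {"increments": "0.3 0 0 -0.01 0 0 0;0.3 0 0 -0.03 0 0 0;0.3 0 0 -0.04 0 0 0;0.3 0 0 -0.04 0 0 0;0.3 0 0 -0.04 0 0 0;0.3 0 0 -0.03 0 0 0;0.3 0 0 0 0 0 0"}}

```text
time_s: 25.62
tool_pos: [0.4598, 0.238, 0.3504]
tool_rot: [179.9, 0.2, -179.9]
force: [0.3, 0.3, -1.0]
grip_width: 0.0343
```

```bash
python3 g.py .633 -.0925 .36
```

```text
t 25.62 pos [0.4598 0.238  0.3504] rot [ 179.87    0.22 -179.88] grip 0.0343 
shift [-0.1726 -0.3308 -0.0097] turn [0.13 0.22 0.12] q [-31.   1.   1.  97.  -0.  82.  60.]
```

>>> {"method": "carry_out", "body": {"increments": "0.3 -0.012 -0.02 0 0 0 0;0.3 -0.02 -0.035 0 0 0 0;0.3 -0.02 -0.038 0 0 0 0;0.3 -0.02 -0.038 0 0 0 0;0.3 -0.02 -0.038 0 0 0 0;0.3 -0.02 -0.038 0 0 0 0;0.3 -0.02 -0.038 0 0 0 0;0.3 -0.018 -0.035 0 0 0 0;0.3 -0.01 -0.025 0 0 0 0;0.3 -0.006 -0.012 0 0 0 0;0.3 0 0 0 0 0 0;0.3 0 0 0 0 0 0"}}

```text
time_s: 27.12
tool_pos: [0.6266, -0.0848, 0.3364]
tool_rot: [179.9, -0.9, -179.5]
force: [0.4, 0.4, -1.1]
grip_width: 0.0342
```

```bash
python3 g.py .633 -.0925 .30
```

```text
t 27.12 pos [ 0.6266 -0.0848  0.3364] rot [ 179.89   -0.89 -179.51] grip 0.0342 
shift [-0.0069 -0.0079  0.0363] turn [ 0.1  -0.89  0.49] q [ -9.  16.  18.  82.  -5.  84. 100.]
```

>>> {"method": "carry_out", "body": {"increments": "0.3 -0.0065 -0.008 0 0.1 -0.9 0.5;0.3 0 0 0.01 0 0 0;0.3 0 0 0.015 0 0 0;0.3 0 0 0.01 0 0 0;0.3 0 0 0 0 0 0"}}

```text
time_s: 27.75
tool_pos: [0.6329, -0.0896, 0.2981]
tool_rot: [179.9, -0.0, -179.8]
force: [-1.1, 0.3, -0.7]
grip_width: 0.0343
```

```bash
python3 g.py .633 -.0925 .275; python3 - <<'E'
from h import *
p=read_camera("wrist");cv2.imwrite(f"pics/i_wrist.png",p["img"])
p=read_camera("scene");cv2.imwrite('pics/i.png',cv2.resize(p["img"][130:330,320:560],None,fx=2.5,fy=2.5))
E
```

```text
t 27.75 pos [ 0.6329 -0.0896  0.2981] rot [ 1.7990e+02 -1.0000e-02 -1.7978e+02] grip 0.0343 
shift [-0.0001 -0.0029  0.0231] turn [ 0.1  -0.01  0.22] q [ -9.  17.  18.  85.  -6.  79. 100.]
```

View pics/i_wrist.png

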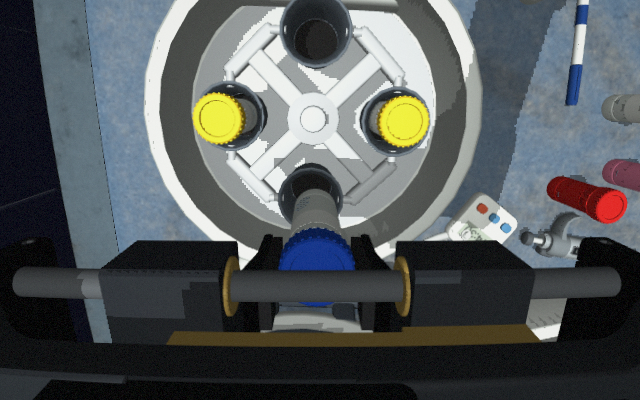

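View pics/i.png

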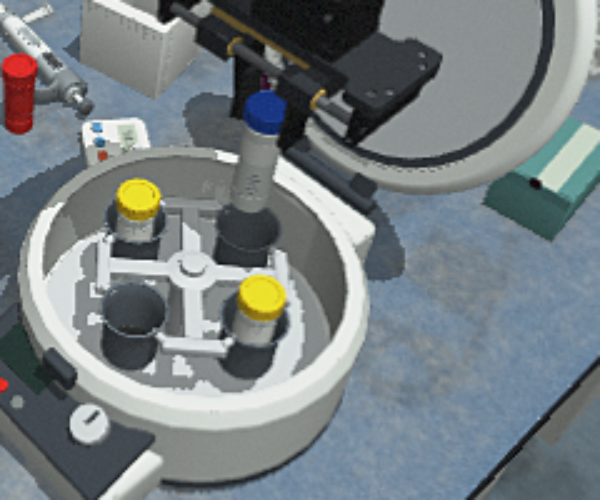

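>>> {"method": "carry_out", "body": {"increments": "0.3 0 -0.003 0.008 0 0 0.2;0.3 0 0 0.008 0 0 0;0.3 0 0 0.005 0 0 0;0.3 0 0 0 0 0 0"}}

```text
time_s: 28.35
tool_pos: [0.6338, -0.0933, 0.2776]
tool_rot: [179.9, 0.2, 180.0]
force: [0.3, 0.1, -0.4]
grip_width: 0.0344
```

```bash
python3 g.py .633 -.0925 .275; python3 - <<'E'
from h import *
p=read_camera("wrist");cv2.imwrite(f"pics/j_wrist.png",cv2.resize(p["img"][0:300,170:470],None,fx=2,fy=2))
print(atz(p,(315,30),.117),atz(p,(313,118),.121))
p=read_camera("scene");cv2.imwrite('pics/j.png',cv2.resize(p["img"][130:330,320:560],None,fx=2.5,fy=2.5))
E
```

```text
t 28.35 pos [ 0.6338 -0.0933  0.2776] rot [179.92   0.18 179.98] grip 0.0344 
shift [0.0008 0.0008 0.0026] turn [ 0.08  0.18 -0.02] q [ -9.  18.  18.  87.  -6.  76. 100.]
[ 0.51148606 -0.09301172  0.117     ] [ 0.56979959 -0.09447771  0.121     ]
```

View pics/j_wrist.png

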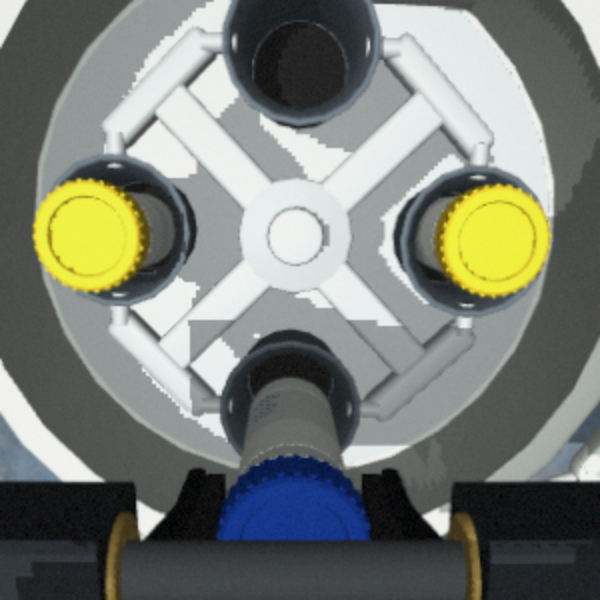

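View pics/j.png

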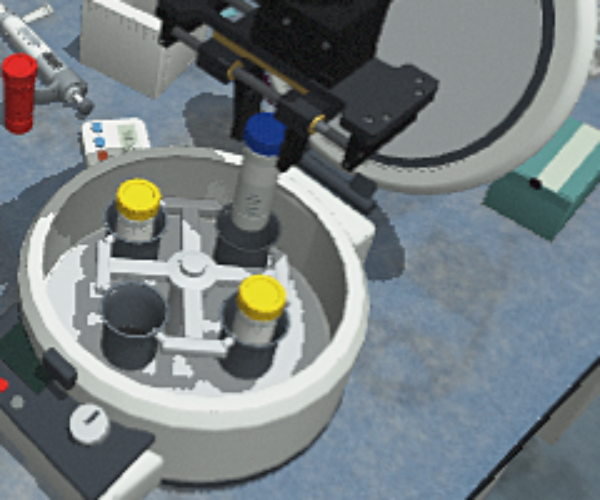

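>>> {"method": "carry_out", "body": {"increments": "0.3 0.0012 0.001 0.01 0 0.2 0;0.3 0 0 0.01 0 0 0;0.3 0 0 0.01 0 0 0;0.3 0 0 0 0 0 0"}}

```text
time_s: 28.95
tool_pos: [0.6327, -0.092, 0.2459]
tool_rot: [179.9, -0.0, -180.0]
force: [-0.3, -0.0, -0.4]
grip_width: 0.0341
```

```bash
python3 g.py .6325 -.0925 .2165
```

```text
t 28.95 pos [ 0.6327 -0.092   0.2459] rot [ 179.92   -0.   -180.  ] grip 0.0341 
shift [ 0.0002 -0.0006  0.0294] turn [ 0.08 -0.    0.  ] q [ -9.  19.  18.  89.  -6.  73. 100.]
```

>>> {"method": "carry_out", "body": {"increments": "0.3 0 0 0.009 0 0 0;0.3 0 0 0.009 0 0 0;0.3 0 0 0.005 0 0 0;0.3 0 0 0.002 0 0 0;0.3 0 0 0 0 0 0"}}

```text
time_s: 29.58
tool_pos: [0.6328, -0.092, 0.2193]
tool_rot: [179.9, 0.0, 180.0]
force: [0.8, -0.6, -0.2]
grip_width: 0.0342
```

>>> {"method": "carry_out", "body": {"increments": "0.3 0 0 0.002 0 0 0;0.3 0 0 0.002 0 0 0"}}

```text
time_s: 29.82
tool_pos: [0.6334, -0.0922, 0.2161]
tool_rot: [179.9, 0.1, 180.0]
force: [-0.3, 0.5, 5.7]
grip_width: 0.0342
```

>>> {"method": "carry_out", "body": {"increments": "0.45 0 0 0 0 0 0;0.5 0 0 0 0 0 0;0.55 0 0 0 0 0 0;0.55 0 0 0 0 0 0;0.55 0 0 -0.01 0 0 0;0.55 0 0 -0.02 0 0 0;0.55 0 0 -0.03 0 0 0;0.55 0 0 -0.03 0 0 0;0.6 0 0 -0.02 0 0 0;0.6 0 0 0 0 0 0"}}

```text
time_s: 31.08
tool_pos: [0.6334, -0.0925, 0.3332]
tool_rot: [180.0, 0.3, 180.0]
force: [-0.7, 0.1, 0.7]
grip_width: 0.0519
```

```bash
python3 g.py .4357 .1346 .30; python3 - <<'E'
from h import *
p=read_camera("wrist");cv2.imwrite(f"pics/k_wrist.png",p["img"])
p=read_camera("scene");cv2.imwrite('pics/k.png',cv2.resize(p["img"][130:330,200:480],None,fx=2.5,fy=2.5))
E
```

```text
t 31.07 pos [ 0.6334 -0.0925  0.3332] rot [179.95   0.3  179.98] grip 0.0519 
shift [0.198  0.227  0.0323] turn [ 0.05  0.3  -0.02] q [ -9.  16.  19.  82.  -5.  82. 100.]
```

View pics/k.png

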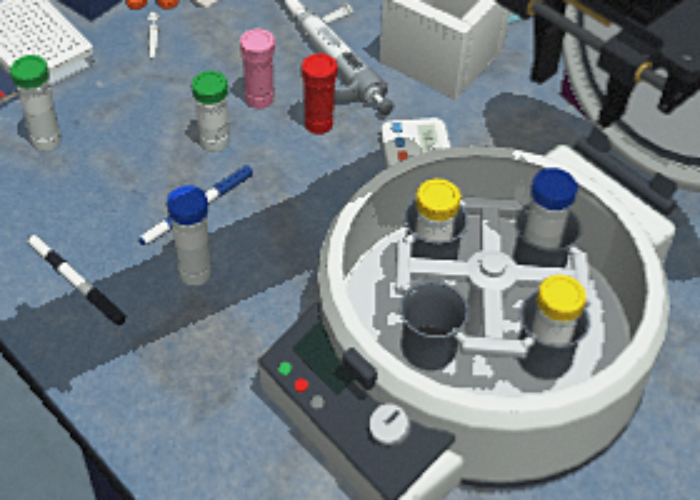

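>>> {"method": "carry_out", "body": {"increments": "0.7 0.016 0.018 0 0 0 0;0.7 0.03 0.034 0 0 0 0;0.7 0.033 0.037 0 0 0 0;0.7 0.033 0.037 0 0 0 0;0.7 0.033 0.037 0 0 0 0;0.7 0.028 0.034 0 0 0 0;0.7 0.014 0.018 0 0 0 0;0.7 0.004 0.004 0 0 0 0;0.7 0 0 0 0 0 0;0.7 0 0 0 0 0 0"}}

```text
time_s: 32.42
tool_pos: [0.4319, 0.1309, 0.3183]
tool_rot: [-179.7, -1.0, 179.9]
force: [0.5, 0.2, -0.0]
grip_width: 0.0609
```

```bash
python3 g.py .4357 .1346 .27; python3 - <<'E'
from h import *
p=read_camera("wrist")
for c,a in blobs(p,'blue',600): print(c,a,atz(p,c,.098))
E
```

```text
t 32.42 pos [0.4319 0.1309 0.3183] rot [-179.68   -0.99  179.87] grip 0.0609 
shift [-0.0046  0.004   0.0482] turn [-0.32 -0.99 -0.13] q [-26.  -6.   5. 107.   1.  80.  69.]
[321.33183857 194.91748879] 1115 [0.43571059 0.13538303 0.098     ]
```

>>> {"method": "carry_out", "body": {"increments": "0.7 -0.004 0.004 0 -0.3 -1 0;0.7 0 0 0 0 0 0;0.7 0 0 0.02 0 0 0;0.7 0 0 0.03 0 0 0;0.7 0 0 0.03 0 0 0;0.7 0 0 0.01 0 0 0;0.7 0 0 0 0 0 0"}}

```text
time_s: 33.35
tool_pos: [0.439, 0.1334, 0.2272]
tool_rot: [180.0, 0.3, 179.6]
force: [0.8, -0.1, 0.0]
grip_width: 0.0607
```

```bash
python3 g.py .4358 .1348 .15
```

```text
t 33.35 pos [0.439  0.1334 0.2272] rot [179.96   0.26 179.6 ] grip 0.0607 
shift [0.0036 0.0013 0.0772] turn [ 0.04  0.26 -0.4 ] q [-26.  -3.   5. 114.   0.  68.  69.]
```

>>> {"method": "carry_out", "body": {"increments": "0.7 0.003 0.001 0.01 0 0.2 -0.4;0.7 0 0 0.02 0 0 0;0.7 0 0 0.02 0 0 0;0.7 0 0 0.015 0 0 0;0.7 0 0 0.007 0 0 0;0.7 0 0 0 0 0 0"}}

```text
time_s: 34.1
tool_pos: [0.4388, 0.1361, 0.1566]
tool_rot: [179.8, 0.5, -179.9]
force: [0.5, -0.8, 0.0]
grip_width: 0.0608
```

```bash
python3 g.py .4358 .1348 .15
```

```text
t 34.1 pos [0.4388 0.1361 0.1566] rot [ 179.76    0.48 -179.9 ] grip 0.0608 
shift [ 0.003  -0.0013  0.0065] turn [0.24 0.48 0.1 ] q [-26.   2.   5. 119.  -0.  59.  70.]
```

>>> {"method": "carry_out", "body": {"increments": "0.7 0.003 -0.0013 0.003 0.2 0.5 0;0.7 0 0 0.002 0 0 0;0.7 0 0 0 0 0 0;0.3 0 0 0 0 0 0;0.3 0 0 0 0 0 0;0.3 0 0 0 0 0 0;0.3 0 0 0 0 0 0", "force": 18}}

```text
time_s: 34.98
tool_pos: [0.4368, 0.1352, 0.153]
tool_rot: [179.9, 0.1, -179.9]
force: [-0.0, -0.1, -0.3]
grip_width: 0.0344
```

```bash
python3 g.py .4358 .1348 .15
```

```text
t 34.98 pos [0.4368 0.1352 0.153 ] rot [ 1.7990e+02  1.3000e-01 -1.7991e+02] grip 0.0344 
shift [ 0.001  -0.0004  0.003 ] turn [0.1  0.13 0.09] q [-26.   2.   5. 119.  -0.  59.  70.]
```

>>> {"method": "carry_out", "body": {"increments": "0.3 0 0 -0.01 0 0 0;0.3 0 0 -0.03 0 0 0;0.3 0 0 -0.04 0 0 0;0.3 0 0 -0.04 0 0 0;0.3 0 0 -0.04 0 0 0;0.3 0 0 -0.02 0 0 0;0.3 0 0 0 0 0 0"}}

```text
time_s: 35.85
tool_pos: [0.4356, 0.1345, 0.3418]
tool_rot: [179.9, 0.2, -179.9]
force: [0.5, 0.4, -0.9]
grip_width: 0.0343
```

```bash
python3 g.py .503 -.0915 .34
```

```text
t 35.85 pos [0.4356 0.1345 0.3418] rot [ 179.87    0.19 -179.92] grip 0.0343 
shift [-0.067  -0.2261  0.0015] turn [0.13 0.19 0.08] q [-26.  -7.   5. 105.   1.  82.  69.]
```

>>> {"method": "carry_out", "body": {"increments": "0.3 -0.005 -0.018 0 0 0 0;0.3 -0.01 -0.032 0 0 0 0;0.3 -0.012 -0.037 0 0 0 0;0.3 -0.012 -0.037 0 0 0 0;0.3 -0.011 -0.037 0 0 0 0;0.3 -0.008 -0.032 0 0 0 0;0.3 -0.005 -0.018 0 0 0 0;0.3 -0.003 -0.006 0 0 0 0;0.3 0 0 0 0 0 0;0.3 0 0 0 0 0 0"}}

```text
time_s: 37.1
tool_pos: [0.4996, -0.0867, 0.3313]
tool_rot: [179.9, -0.7, -179.7]
force: [-0.5, -0.5, -0.2]
grip_width: 0.0346
```

```bash
python3 g.py .5035 -.091 .30
```

```text
t 37.1 pos [ 0.4996 -0.0867  0.3313] rot [ 179.92   -0.67 -179.67] grip 0.0346 
shift [-0.0042 -0.0043  0.0312] turn [ 0.08 -0.67  0.33] q [-14.  -0.  21. 100.   0.  81.  97.]
```

>>> {"method": "carry_out", "body": {"increments": "0.3 -0.004 -0.004 0 0.1 -0.7 0.3;0.3 0 0 0.01 0 0 0;0.3 0 0 0.015 0 0 0;0.3 0 0 0.01 0 0 0;0.3 0 0 0 0 0 0"}}

```text
time_s: 37.72
tool_pos: [0.5033, -0.0888, 0.2928]
tool_rot: [180.0, -0.0, -179.8]
force: [0.1, 0.8, 0.1]
grip_width: 0.0342
```

```bash
python3 g.py .5035 -.091 .28; python3 - <<'E'
from h import *
p=read_camera("wrist");cv2.imwrite(f"pics/l_wrist.png",cv2.resize(p["img"][0:300,170:470],None,fx=2,fy=2))
p=read_camera("scene");cv2.imwrite('pics/l.png',cv2.resize(p["img"][130:330,320:560],None,fx=2.5,fy=2.5))
E
```

```text
t 37.73 pos [ 0.5033 -0.0888  0.2928] rot [ 1.7998e+02 -1.0000e-02 -1.7980e+02] grip 0.0342 
shift [-0.0002 -0.0022  0.0128] turn [ 0.02 -0.01  0.2 ] q [-14.   1.  21. 103.  -0.  76.  98.]
```

View pics/l_wrist.png

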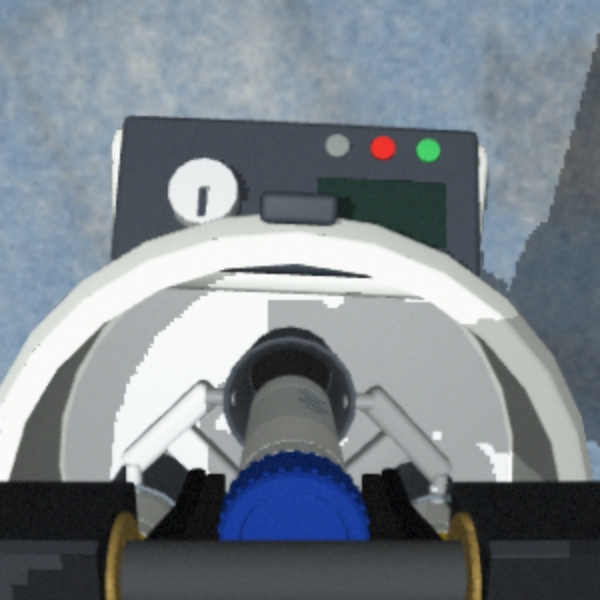

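View pics/l.png

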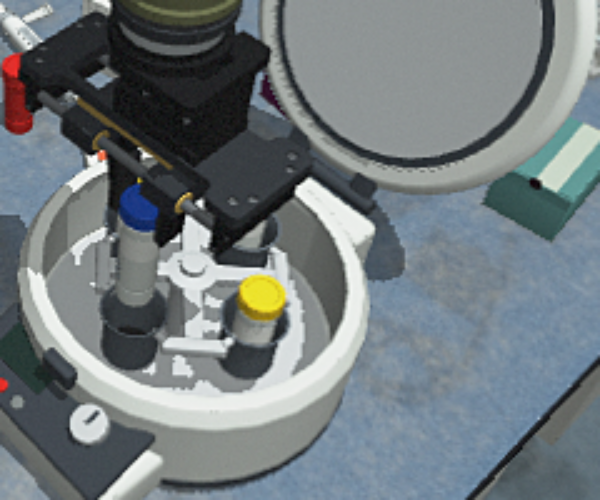

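>>> {"method": "carry_out", "body": {"increments": "0.3 0 -0.0018 0.008 0 0 0.2;0.3 0 0 0.012 0 0 0;0.3 0 0 0.012 0 0 0;0.3 0 0 0.01 0 0 0;0.3 0 0 0 0 0 0"}}

```text
time_s: 38.45
tool_pos: [0.504, -0.0909, 0.2491]
tool_rot: [180.0, 0.1, 180.0]
force: [0.2, 0.2, -0.1]
grip_width: 0.0343
```

```bash
python3 g.py .5035 -.091 .218
```

```text
t 38.45 pos [ 0.504  -0.0909  0.2491] rot [1.7999e+02 1.1000e-01 1.7998e+02] grip 0.0343 
shift [ 0.0005 -0.0001  0.0311] turn [ 0.01  0.11 -0.02] q [-14.   3.  22. 107.  -1.  71.  98.]
```

>>> {"method": "carry_out", "body": {"increments": "0.3 0 0 0.009 0 0 0;0.3 0 0 0.009 0 0 0;0.3 0 0 0.006 0 0 0;0.3 0 0 0.003 0 0 0;0.3 0 0 0 0 0 0"}}

```text
time_s: 39.08
tool_pos: [0.5043, -0.0909, 0.2205]
tool_rot: [180.0, 0.1, 180.0]
force: [-0.6, -0.1, -0.2]
grip_width: 0.0343
```

>>> {"method": "carry_out", "body": {"increments": "0.3 0 0 0.002 0 0 0;0.3 0 0 0.002 0 0 0"}}

```text
time_s: 39.33
tool_pos: [0.5054, -0.0911, 0.2179]
tool_rot: [180.0, 0.3, 180.0]
force: [-0.6, -0.1, 8.7]
grip_width: 0.034
```

Contact. Release and retreat high.

>>> {"method": "carry_out", "body": {"increments": "0.45 0 0 0 0 0 0;0.5 0 0 0 0 0 0;0.55 0 0 0 0 0 0;0.55 0 0 0 0 0 0;0.55 0 0 -0.01 0 0 0;0.55 0 0 -0.02 0 0 0;0.55 0 0 -0.03 0 0 0;0.55 0 0 -0.03 0 0 0;0.6 0 0 -0.03 0 0 0;0.6 0 0 0 0 0 0"}}

```text
time_s: 40.58
tool_pos: [0.5048, -0.0914, 0.345]
tool_rot: [-180.0, 0.5, 180.0]
force: [1.0, -0.3, 0.1]
grip_width: 0.0515
```

>>> {"method": "carry_out", "body": {"increments": "0.6 0 0.03 0 0 0 0;0.6 0 0.04 0 0 0 0;0.6 0 0.045 0 0 0 0;0.6 0 0.045 0 0 0 0;0.6 0 0.045 0 0 0 0;0.6 0 0.045 0 0 0 0;0.6 0 0.04 0 0 0 0;0.6 0 0.02 0 0 0 0;0.6 0 0 0 0 0 0"}}

```text
time_s: 41.7
tool_pos: [0.5037, 0.2251, 0.3403]
tool_rot: [-179.8, 0.1, 179.7]
force: [-0.2, -0.1, 0.2]
grip_width: 0.0522
```

```bash
python3 - <<'E'
from h import *
p=read_camera("scene");cv2.imwrite('pics/m.png',cv2.resize(p["img"][100:330,190:490],None,fx=2.5,fy=2.5))
t=read_camera("top");cv2.imwrite('pics/m2.png',cv2.resize(t["img"][110:290,180:500],None,fx=2.4,fy=2.4))
for col,h in(('blue',.17),('yellow',.15),('green',.105)):
  for q in (t,p): print(col,[atz(q,c,h-.007).round(3).tolist() for c,a in blobs(q,col,80,400)])
print(get_obs()["tool_pos"])
E
```

```text
blue [[0.634, -0.093, 0.163], [0.504, -0.092, 0.163]]
blue [[0.633, -0.094, 0.163], [0.504, -0.093, 0.163]]
yellow [[0.57, -0.029, 0.143], [0.569, -0.159, 0.143]]
yellow [[0.57, -0.03, 0.143], [0.568, -0.159, 0.143]]
green []
green [[0.425, 0.368, 0.098], [0.541, 0.236, 0.098]]
[0.50427383 0.22275441 0.34065353]
```

View pics/m.png

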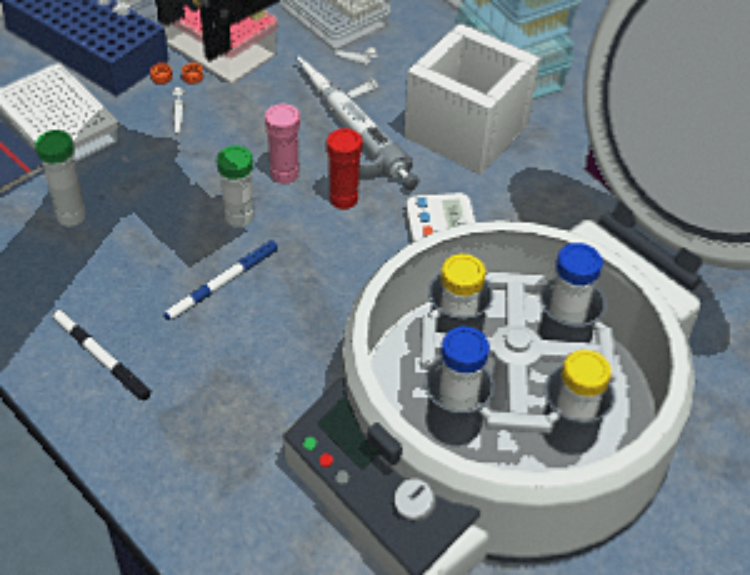

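View pics/m2.png

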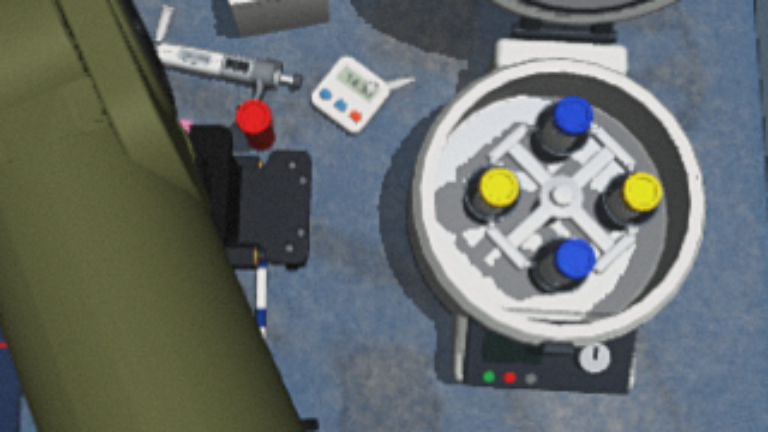

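All four caps agree between both cameras at the fully seated height. The colours sit opposite each other, and the greens haven't moved (same pixel-derived positions as before).

```bash
python3 -c "
from cell import *
print(sign_off())"
```

```text
the job is handed in; nothing more can be done
None
```

The four tubes are in the centrifuge and the job was handed in at about 42 s of the 109 s allowed. The blue-capped tubes are in the far and near buckets, facing each other. The yellow-capped tubes are in the left and right buckets. Each tube was lowered until the wrist force rose by about 6–9 N at the expected floor height, then released and left by a straight rise.

**Last checks:**
- **Loaded tubes:** the scene and top cameras agree within about 1 mm on all four caps, taken at the height of a fully seated tube. All four look upright and lie within about 2 mm of the bucket axes.
- **Green-capped tubes:** in the scene camera both give the same positions as at the start. The arm hid them from the top camera, so that view could not confirm it.
- **Robot:** the gripper is clear of everything, at a TCP height of 0.34 m.

No check failed or disagreed. The only untidy part was the arm stopping up to about 20 mm off target after fast moves, which I corrected before every grasp and insertion.

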